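Turn a heel blank over against the turning stop

TASK

The red heel blank has to be glued on its other side: turn it over against the white turning stop, without picking it up or carrying it. With the fingertips push it squarely along the bench and up the sloping face of the stop until it stands leaning there, then reach behind the stop and push its top edge back, so that it falls over and lies flat on the bench, pale side up, just in front of the stop. Leave the other things on the bench alone.

Things in the scene. Friction and masses are not known exactly. Their poses are not given: they have to be found in the camera images.
- heel_blank: Heel blank: loose flat plate, 70 mm along its x, 86 along y, 8 thick along z, 40 to 85 g; red rubber with dark grooves on one face, pale with four nail marks on the other. Origin at its centre. z points out of the red face: up at first, down at the end. Starts flat, its front edge 15 to 40 mm before the stop's toe, up to 18 mm off the stop's middle, up to 0.2 rad from square (x axis as the stop's).
- turning_stop: Turning stop: white slick plastic wedge fixed to the bench, 130 mm long along its y. Origin on the bench at the middle of its toe, where the sloping front face meets the bench. Its x axis (level, roughly to the robot's left) is the push direction: the blank lies on its -x side. z up. The face rises at 48 degrees to 20 mm, then at 75 degrees to 40 mm; friction about 0.2, so 1 to 3 N push the blank up it.
- stop_top (a point): Middle of the stop's top, 40 mm above the bench and 28 mm in +x from the toe; the top is level from 24 to 32 mm behind the toe, then drops to a 5 mm high screw flange that ends 57 mm behind the toe. Axes as the stop's. Pushed home, the blank has its rear edge at the toe and leans at about 60 degrees on the top's front edge, its own top edge about 60 mm high, 35 mm behind the toe. Let go, it stays.
- tin_red: Bystander, not to be touched: flat red tin, 63 mm wide, 19 mm high, loose on the bench; origin at the centre of its underside.
- spool_black: Bystander, not to be touched: black thread spool, 42 mm wide, 60 mm high, loose on the bench; origin at the centre of its underside.
- spool_white: Bystander, not to be touched: white thread spool, 42 mm wide, 55 mm high, loose on the bench; origin at the centre of its underside.
- heel_tap: Bystander, not to be touched: black heel tap, 74 x 74 mm, 9 mm thick, loose on the bench; origin at the centre of its underside.
Not all that is in view belongs to the job. There is more than one size of the heel_blank; the one meant has the size given above.

How it is judged:
By the outcome, as a careful person would: the job done as asked, in the order asked, and still so for the second after the job is handed in, with the robot touching nothing.
It also fails if it takes over 43 s, if anything falls off the work surface, if the arm or the gripper's body presses on something with over 40 N, if the wrist force passes 120 N, or if a joint passes its speed limit or range.

ROBOT

A 6-joint arm with a two-finger parallel gripper is mounted at the origin on a cart in front of the work surface, level with it; the furniture and walls round the work are solid. World frame = base frame: x ahead of the robot, y to its left, z up, the work surface at z = 0. Lengths are in mm, angles in rad, forces in N, time in s.
With the tool pointing down it reaches from about 325 to 775 mm from the base axis. Payload 5.5 kg.
Tool frame: the origin (TCP) lies midway between the tips of the shut fingers; the grasp point (between the pads) lies 19 mm behind it (env.grasp_offset is the distance from the TCP to the grasp point, in mm); z points along the fingers, y is the direction in which the jaws open and shut (so a half turn about z gives the same grasp; the last joint's range is limited). The gripper opens to 88 mm and grips with 3 to 60 N. Pads are 20 mm wide; open, the fingers measure 115 mm over their backs; the gripper's body (75 mm by 178 mm) begins 61 mm behind the grasp point.
Start: joints at [1.246, 0.091, 1.231, -0, 1.82, -0.057], TCP at [158.77, 578.626, 222.631] pointing down, gripper open.
Joint ranges: [-2.87, 2.87], [-0.86, 2.18], [0.17, 2.46], [-1.51, 4.65], [0.06, 2.69], [-2.65, 2.65]. Speed limits (rad/s): [2.57, 2.57, 3.01, 3.14, 3.14, 3.14].

INTERFACE

Orientations are given as [roll, pitch, yaw] about the fixed x, y, z axes, in that order (R = Rz(yaw) Ry(pitch) Rx(roll)).
In Python, from workcell import env, optics, models gives the robot as it stands.
- The arm moves only by the tool arm_command, never from a script. Its argument "commands" is a list that holds one entry, the list of rows, each a list of 6 numbers: the shift along the tool's x, y, z in m, then the turn, a rotation vector about the tool's x, y, z in rad. In form: [[[x, y, z, wx, wy, wz], ...]]. A call has 1 to 10 rows; each row shifts and turns the commanded pose from where the row before left it, along the tool's axes as they then stand; what a row does not reach is not made up. A row lasts 1/10 s, in which the tool goes at most 50 mm and 8.59 degrees, less where a joint would pass 70% of its speed; a pose out of reach is approached as far as the arm can. A call with a gripper value outside its range is refused whole. "claw" is the opening, from 0 (shut) to 1 (fully open), set as the call begins (left out, the last holds). The fingers move at their own pace and stop on an object; "squeeze" is the grip in N (left out, the last holds). Time passes only in rows, so rows that do not move let the fingers close. It gives the time, the measured TCP pose, the force and the opening at its end, in the units of the state.
- env.get_obs(): the state, without advancing time (a new reading comes with each control period).
- optics.camera(name): name is "scene" or "top"; returns the picture (420x560x3 uint8, red, green, blue); there is no depth.
- optics.calibration(name): a dict with "intrinsics" (3x3 intrinsics, pixels), "T" (4x4, takes a point from camera to world coordinates). Camera axes: x right, y down, z forward; pixel columns grow to the right and rows downward; lengths in mm; the calibration is good to about 2 mm. A picture is of the moment at which its call begins. calibration takes no time and is no camera call.
- env.sign_off(): hands the job in, once; it reports no verdict.
Trained networks look in the newest picture that a camera, given by its name, has taken for a name from the list of things; names that differ only in an ending like _2 or _b are one class to them, and where a whole thing is asked for, a point or a joint stands for the part that bears it (a point fixed in the world has none). Each returns a list of dicts, best first, with "score" (0 to 1); they miss things now and then, are a little off and sometimes report something else, mostly with a low value. They report only what shows in the picture. A call takes as long as a camera call. They do not tell look-alikes from the thing itself.
- models.regions_of(camera, label): "mask" (420x560 bool, what is visible of it) and "pixel" ([column, row] in pixels, amid what is visible of it).
The state is a dict: "t": time; "qpos": joint angles; "qd": joint speeds; "joint_efforts": joint torques, N m; "position": TCP position; "ee_rot": TCP orientation; "ft_force": force on the tool from outside, world axes, zero at the start; "moment": the same for the moment, N m; "grip_width": finger opening in mm.
Only numpy, scipy, OpenCV 4.12 (cv2) and the standard library are available. Lean on these libraries where they do the work, as an engineer would, in place of code of your own. Each camera call takes 0.05 s, during which the arm holds its last target.

## Working session

There is one attempt and no reset: what is moved stays moved. The work goes in short steps, Python scripts to look and compute and a tool call to move; the robot and the scene stay as the last step left them, time stands still between calls to the robot, and variables do not carry over. Pictures are saved under pics/ and viewed, and the job is handed in when it is done.

Besides the shell and the picture viewer there is one more tool, called after "Request:" in YAML: its name, and indented under it one key for each argument. arm_command: Moves the arm, as the interface text tells. Its arguments: {"type":"object","properties":{"commands":{"type":"array"},"claw":{"type":"number"},"squeeze":{"type":"number"}},"required":["commands"]}

```bash
mkdir -p pics; ls
python3 - <<'E'
from workcell import env,optics,models
import cv2
o=env.get_obs();print(o)
for n in("scene","top"):
    im=optics.camera(n);cv2.imwrite(f"pics/a_{n}.png",im[:,:,::-1]);c=optics.calibration(n);print(n,c)
E
```

```text
pics
{'t': 0.0, 'qpos': array([ 1.24631822e+00,  9.18346745e-02,  1.23185914e+00, -1.22696958e-05,
        1.81980114e+00, -5.67162703e-02]), 'qd': array([-1.08842787e-03, -1.18269426e-03,  4.65731418e-04,  1.73878817e-04,
       -1.62819303e-05,  2.01790625e-03]), 'joint_efforts': array([-7.02522993e-04, -4.46423185e+01, -4.06462133e+01,  6.96467771e-02,
        2.87992047e-02, -1.25460419e-04]), 'position': array([158.66556658, 578.3363005 , 221.53646766]), 'ee_rot': array([-3.13969274e+00, -9.59555326e-05,  2.87382772e+00]), 'ft_force': array([ 0.01399336, -1.06934033, -0.0785498 ]), 'moment': array([0.01085114, 0.01299726, 0.00023483]), 'grip_width': 87.76242454479907}
scene {'intrinsics': array([[543.88735032,   0.        , 280.41804445],
       [  0.        , 543.88735032, 203.21409465],
       [  0.        ,   0.        ,   1.        ]]), 'T': array([[ 5.99436529e-01, -5.84372878e-01,  5.46977319e-01,
         2.62703248e+01],
       [-8.00255745e-01, -4.23606279e-01,  4.24438998e-01,
        -7.70739890e+02],
       [-1.63276118e-02, -6.92145981e-01, -7.21572831e-01,
         8.06691795e+02],
       [ 0.00000000e+00,  0.00000000e+00,  0.00000000e+00,
         1.00000000e+00]])}
top {'intrinsics': array([[456.46448492,   0.        , 271.68827792],
       [  0.        , 456.46448492, 215.02579845],
       [  0.        ,   0.        ,   1.        ]]), 'T': array([[-7.53183034e-03, -9.89703120e-01,  1.42937071e-01,
         4.56603906e+02],
       [-9.99801765e-01,  4.81860034e-03, -1.93186656e-02,
        -3.27785702e+02],
       [ 1.84309870e-02, -1.43054241e-01, -9.89543219e-01,
         9.00958359e+02],
       [ 0.00000000e+00,  0.00000000e+00,  0.00000000e+00,
         1.00000000e+00]])}
```

View pics/a_scene.png

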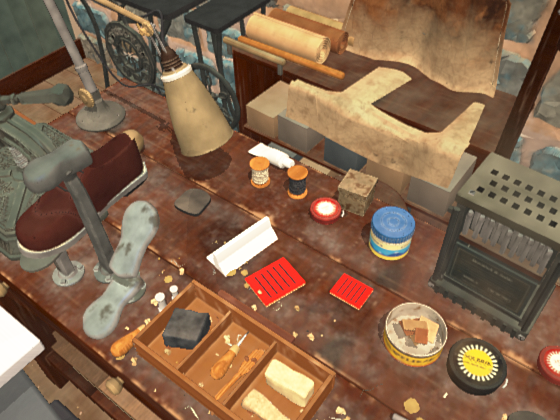

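View pics/a_top.png

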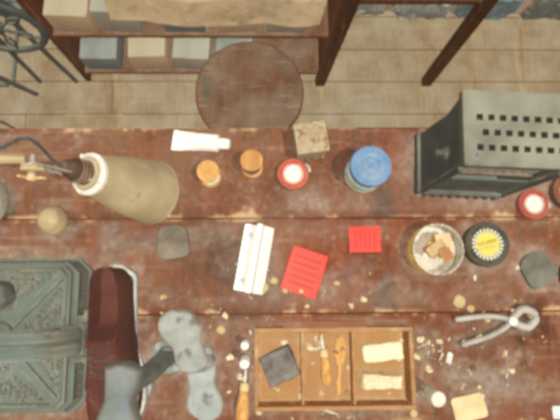

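```bash
cat > h.py <<'E'
from workcell import env,optics,models
import numpy as np,cv2
def ray(cam,px):
    c=optics.calibration(cam);K=c["intrinsics"];T=c["T"]
    d=T[:3,:3]@np.linalg.solve(K,np.array([px[0],px[1],1.]));return T[:3,3],d
def atz(cam,px,z):
    o,d=ray(cam,px);return o+d*(z-o[2])/d[2]
def proj(cam,P):
    c=optics.calibration(cam);T=c["T"];P=np.atleast_2d(P)
    q=(P-T[:3,3])@T[:3,:3];u=q@c["intrinsics"].T;return u[:,:2]/u[:,2:]
def crop(im,x0,y0,x1,y1,s,name):
    cv2.imwrite("pics/"+name,cv2.resize(im[y0:y1,x0:x1,::-1],None,fx=s,fy=s,interpolation=cv2.INTER_CUBIC))
E
python3 - <<'E'
from h import *
im=optics.camera("top");crop(im,210,190,410,330,4,"b_top.png")
im2=optics.camera("scene");crop(im2,190,200,390,320,4,"b_scene.png")
for cam,I in(("top",im),("scene",im2)):
  for lab in("heel_blank","turning_stop","tin_red","spool_black","spool_white","heel_tap"):
    for r in models.regions_of(cam,lab)[:3]:
        m=r["mask"].astype(np.uint8);rc=cv2.minAreaRect(cv2.findNonZero(m))
        b=cv2.boxPoints(rc);z={"heel_blank":8,"turning_stop":20}.get(lab,20)
        w=np.array([atz(cam,p,z)[:2] for p in b])
        print(cam,lab,round(r["score"],2),np.round(r["pixel"]),np.round(atz(cam,r["pixel"],z)[:2]),"sides",np.round([np.linalg.norm(w[1]-w[0]),np.linalg.norm(w[2]-w[1])],1),np.round(w).tolist() if z!=20 or lab[0]=='t' else "")
E
```

```text
top heel_blank 0.68 [362. 239.] [ 536. -524.] sides [59.5 49.4] [[561.0, -498.0], [561.0, -557.0], [511.0, -555.0], [512.0, -496.0]]
top heel_blank 0.58 [301. 274.] [ 469. -401.] sides [87.7 71.6] [[443.0, -358.0], [526.0, -387.0], [503.0, -454.0], [421.0, -425.0]]
top turning_stop 0.82 [254. 262.] [ 493. -310.] sides [133.   59.2] [[441.0, -268.0], [572.0, -293.0], [560.0, -351.0], [430.0, -325.0]]
top tin_red 0.84 [292. 173.] [ 667. -386.] sides [59.3 60.9] [[641.0, -352.0], [700.0, -360.0], [692.0, -420.0], [633.0, -412.0]]
top spool_black 0.58 [253. 165.] [ 684. -309.] sides [41.7 52.9] 
top spool_white 0.93 [212. 174.] [ 666. -228.] sides [43.2 54.3] 
top heel_tap 0.56 [175. 242.] [ 532. -158.] sides [64.1 65.2] 
scene heel_blank 0.69 [348. 291.] [ 530. -526.] sides [56.  66.5] [[506.0, -500.0], [561.0, -493.0], [560.0, -559.0], [506.0, -565.0]]
scene heel_blank 0.67 [273. 284.] [ 465. -410.] sides [97.  76.8] [[442.0, -362.0], [535.0, -389.0], [499.0, -456.0], [412.0, -428.0]]
scene turning_stop 0.85 [246. 245.] [ 498. -321.] sides [145.8  61.8] [[435.0, -282.0], [579.0, -304.0], [553.0, -360.0], [415.0, -335.0]]
scene tin_red 0.97 [324. 213.] [ 652. -393.] sides [64.5 70.3] [[669.0, -348.0], [707.0, -400.0], [648.0, -438.0], [612.0, -388.0]]
scene spool_black 0.63 [295. 180.] [ 693. -293.] sides [ 42.9 101.9] 
scene spool_white 0.83 [261. 172.] [ 671. -220.] sides [39.9 97.7] 
scene heel_tap 0.64 [191. 203.] [ 517. -162.] sides [76.8 71.7]
```

View pics/b_top.png

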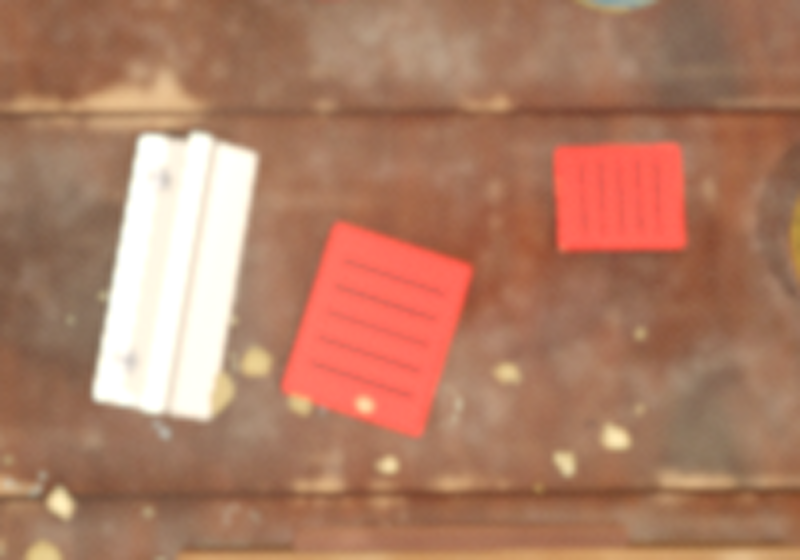

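View pics/b_scene.png

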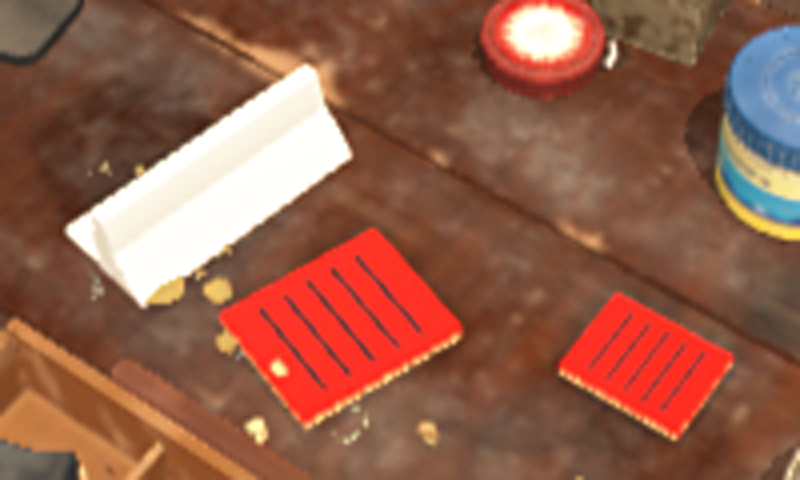

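```bash
cat > fit.py <<'E'
from h import *
from scipy.optimize import least_squares
def rect(p,pts):
    c,s=np.cos(p[2]),np.sin(p[2]);pts=np.array(pts,float)
    return np.c_[p[0]+c*pts[:,0]-s*pts[:,1],p[1]+s*pts[:,0]+c*pts[:,1],pts[:,2]]
def fit(obs,p0):
    # obs: cam-> (model pts, px)
    f=lambda p:np.concatenate([(proj(c,rect(p,m))-np.array(px)).ravel() for c,(m,px) in obs.items()])
    r=least_squares(f,p0,x_scale=[10,10,.1]);return r.x,np.sqrt(np.mean(r.fun**2)),r.fun
E
python3 - <<'E'
from fit import *
top=lambda L:[(x/4+210-.375,y/4+190-.375) for x,y in L]
sc=lambda L:[(x/4+190-.375,y/4+200-.375) for x,y in L]
# stop yaw: x axis ~ +y world => yaw~pi/2 ; its y axis ~ -x world
toe=[(0,-65,0),(0,65,0)]
S={"top":(toe,top([(258,152),(212,420)])),"scene":(toe,sc([(352,155),(146,307)]))}
B=[(35,-43,8),(-35,-43,8),(-35,43,8),(35,43,8)]
Bb={"top":(B,top([(338,221),(473,266),(420,437),(282,391)])),"scene":(B,sc([(374,228),(462,328),(307,424),(220,312)]))}
for n,o,p0 in(("stop",S,[500,-350,1.6]),("blank",Bb,[470,-405,1.6])):
    print(n,fit(o,p0)); 
    for c in o: print(c,fit({c:o[c]},p0)[:2])
s=fit(S,[500,-350,1.6])[0];b=fit(Bb,[470,-405,1.6])[0]
c,si=np.cos(s[2]),np.sin(s[2]);d=b[:2]-s[:2]
print("blank in stop",c*d[0]+si*d[1],-si*d[0]+c*d[1],b[2]-s[2])
E
```

```text
stop (array([ 495.61003864, -337.95809537,    1.39872213]), np.float64(0.44729639350282163), array([-0.46512156,  0.89224186,  0.13174294, -0.60360747,  0.45236781,
       -0.01001844, -0.04140465, -0.00306242]))
top (array([ 495.85763038, -338.28589885,    1.3936363 ]), np.float64(0.5591210307107515))
scene (array([ 495.41120467, -337.63220456,    1.40505075]), np.float64(0.11781955591278308))
blank (array([ 473.70831277, -407.38694768,    1.2468645 ]), np.float64(0.37535886126389617), array([-0.4368787 ,  0.33224019, -0.1309914 ,  0.25803532,  0.02578913,
       -0.02457872,  0.02800458,  0.05378024,  0.51245894, -0.29076252,
        0.89718337, -0.05993121, -0.46530052, -0.41965566, -0.20060177,
        0.52519694]))
top (array([ 474.00115025, -407.64151045,    1.24275519]), np.float64(0.14839445880014615))
scene (array([ 473.43549065, -407.18936788,    1.251269  ]), np.float64(0.45660448813441706))
blank in stop -72.15365932488584 9.690230917923296 -0.1518576275247343
```

Run:
```python
from h import *
def tri(a,b):
    o1,d1=ray("top",a);o2,d2=ray("scene",b)
    d1/=np.linalg.norm(d1);d2/=np.linalg.norm(d2)
    A=np.c_[d1,-d2];t=np.linalg.lstsq(A,o2-o1,rcond=None)[0]
    p,q=o1+t[0]*d1,o2+t[1]*d2;return np.round((p+q)/2),round(np.linalg.norm(p-q))
for n,a,b in[("head",(122,372),(60,163)),("shade left rim",(92,172),(172,75)),("shade right end",(152,218),(205,152)),("foot toe",(182,325),(142,215)),("blue tin",(370,165),(392,220)),("press knob",(52,220),(128,140)),("machine knob",(5,292),(62,92)),("shade low R",(178,190),(232,140))]:
    print(n,tri(a,b))
im=cv2.imread("pics/a_scene.png");cv2.imwrite("pics/c.png",cv2.resize(im[40:360,0:260],None,fx=2.3,fy=1.85*1.0))
```

```text
head (array([ 325., -126.,  248.]), 24)
shade left rim (array([614., -69., 233.]), 13)
shade right end (array([ 576., -142.,  103.]), 25)
foot toe (array([ 384., -192.,  121.]), 2)
blue tin (array([ 669., -528.,   72.]), 2)
press knob (array([572.,  76.,  32.]), 7)
machine knob (array([442.,  35., 249.]), 7)
shade low R (array([ 618., -187.,  127.]), 14)
```

View pics/c.png

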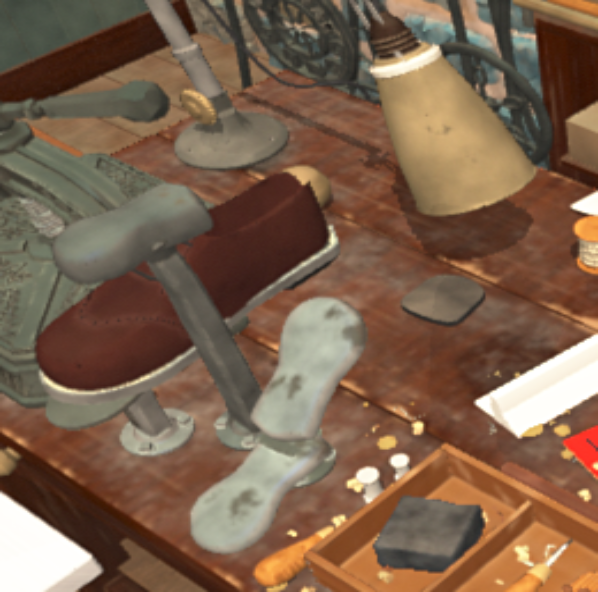

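```bash
cat > plan.py <<'E'
from h import *
def plan(wps,rot_rows=None,pos=None,yaw=None):
    """wps: list of (x,y,z,yaw,nrows); prints rows in tool axes"""
    o=env.get_obs();p=np.array(o["position"]) if pos is None else np.array(pos,float);ps=o["ee_rot"][2] if yaw is None else yaw
    rows=[]
    for x,y,z,yw,n in wps:
        q=np.array([x,y,z],float);p0=p.copy();ps0=ps
        dy=(yw-ps0+np.pi)%(2*np.pi)-np.pi
        for i in range(1,n+1):
            tgt=p0+(q-p0)*i/n;d=tgt-p
            R=np.array([[np.cos(ps),np.sin(ps),0],[np.sin(ps),-np.cos(ps),0],[0,0,-1]])
            l=np.round(R.T@d/1000,4);w=round(-dy/n,4)
            rows.append([*l.tolist(),0,0,w]);p=p+R@l*1000;ps=ps-w
    for k in range(0,len(rows),10):print(str(rows[k:k+10]).replace(" ",""))
    print("end",np.round(p,1),round(ps,4),"max",max(np.linalg.norm(r[:3]) for r in rows))
S=np.array([495.6,-338.0]);SY=1.3987
def s2w(x,y):
    c,s=np.cos(SY),np.sin(SY);return S[0]+c*x-s*y,S[1]+s*x+c*y
def w2s(x,y):
    c,s=np.cos(SY),np.sin(SY);return c*(x-S[0])+s*(y-S[1]),-s*(x-S[0])+c*(y-S[1])
E
python3 - <<'E'
from plan import *
x,y=s2w(-130,9.7);print(x,y)
plan([(200,380,390,2.8,6),(415,105,390,2.2,8),(400,-280,390,1.399,9),(x,y,260,1.399,5),(x,y,40,1.399,5)])
E
```

```text
463.7810381178155 -464.4185257972109
[[-0.0154,-0.0301,-0.0279,0,0,np.float64(0.0123)],[-0.0157,-0.0299,-0.0279,0,0,np.float64(0.0123)],[-0.0162,-0.0297,-0.0279,0,0,np.float64(0.0123)],[-0.0165,-0.0296,-0.0279,0,0,np.float64(0.0123)],[-0.0168,-0.0293,-0.0279,0,0,np.float64(0.0123)],[-0.0172,-0.0291,-0.0279,0,0,np.float64(0.0123)],[-0.0368,-0.0234,0.0,0,0,np.float64(0.075)],[-0.0385,-0.0205,0.0,0,0,np.float64(0.075)],[-0.0399,-0.0177,0.0,0,0,np.float64(0.075)],[-0.0412,-0.0145,0.0,0,0,np.float64(0.075)]]
[[-0.0421,-0.0115,0.0,0,0,np.float64(0.075)],[-0.0428,-0.0083,0.0,0,0,np.float64(0.075)],[-0.0434,-0.005,0.0,0,0,np.float64(0.075)],[-0.0436,-0.0018,0.0,0,0,np.float64(0.075)],[-0.0336,-0.0265,0.0,0,0,np.float64(0.089)],[-0.0358,-0.0234,0.0,0,0,np.float64(0.089)],[-0.0378,-0.0202,0.0,0,0,np.float64(0.089)],[-0.0394,-0.0167,0.0,0,0,np.float64(0.089)],[-0.0407,-0.0132,0.0,0,0,np.float64(0.089)],[-0.0418,-0.0094,0.0,0,0,np.float64(0.089)]]
[[-0.0424,-0.0058,0.0,0,0,np.float64(0.089)],[-0.0428,-0.0019,0.0,0,0,np.float64(0.089)],[-0.0427,0.0019,0.0,0,0,np.float64(0.089)],[-0.0342,0.0189,0.026,0,0,np.float64(0.0)],[-0.0341,0.0188,0.026,0,0,np.float64(0.0)],[-0.0342,0.0189,0.026,0,0,np.float64(0.0)],[-0.0342,0.0189,0.026,0,0,np.float64(0.0)],[-0.0341,0.0188,0.026,0,0,np.float64(0.0)],[-0.0,0.0,0.044,0,0,np.float64(0.0)],[-0.0,0.0,0.044,0,0,np.float64(0.0)]]
[[-0.0,0.0,0.044,0,0,np.float64(0.0)],[-0.0,0.0,0.044,0,0,np.float64(0.0)],[-0.0,0.0,0.044,0,0,np.float64(0.0)]]
end [ 463.8 -464.4   40. ] 1.399 max 0.04693452886734882
```

The red plate at top pixel (304,272) measures about 72x88 mm next to the stop, so it is the heel blank. The one at (365,239) measures about 50x60 mm and is a look-alike. I start by moving high over the clutter.

Request:
arm_command:
  commands:
    - [[-0.015,-0.03,-0.028,0,0,0.012],[-0.016,-0.03,-0.028,0,0,0.012],[-0.016,-0.03,-0.028,0,0,0.012],[-0.0165,-0.0295,-0.028,0,0,0.012],[-0.017,-0.029,-0.028,0,0,0.012],[-0.017,-0.029,-0.028,0,0,0.012],[-0.037,-0.0235,0,0,0,0.075],[-0.0385,-0.0205,0,0,0,0.075],[-0.04,-0.0175,0,0,0,0.075],[-0.041,-0.0145,0,0,0,0.075]]
  claw: 0.45

```text
t: 1.8
position: [308.4, 241.5, 391.0]
ee_rot: [3.14, 0.0, 2.499]
ft_force: [0.5, 0.4, -0.1]
grip_width: 39.6
```

Request:
arm_command:
  commands:
    - [[-0.042,-0.0115,0,0,0,0.075],[-0.043,-0.0085,0,0,0,0.075],[-0.0435,-0.005,0,0,0,0.075],[-0.0435,-0.002,0,0,0,0.075],[-0.0335,-0.0265,0,0,0,0.089],[-0.036,-0.0235,0,0,0,0.089],[-0.038,-0.02,0,0,0,0.089],[-0.0395,-0.0165,0,0,0,0.089],[-0.0405,-0.013,0,0,0,0.089],[-0.042,-0.0095,0,0,0,0.089]]

```text
t: 2.8
position: [405.9, -153.2, 390.9]
ee_rot: [3.141, 0.0, 1.664]
ft_force: [0.7, 0.4, -0.0]
grip_width: 39.4
```

Request:
arm_command:
  commands:
    - [[-0.0425,-0.006,0,0,0,0.089],[-0.043,-0.002,0,0,0,0.089],[-0.0425,0.002,0,0,0,0.089],[-0.034,0.019,0.026,0,0,0],[-0.034,0.019,0.026,0,0,0],[-0.034,0.019,0.026,0,0,0],[-0.034,0.019,0.026,0,0,0],[-0.034,0.019,0.026,0,0,0],[0,0,0.04,0,0,0],[0,0,0.04,0,0,0]]

```text
t: 3.8
position: [466.3, -464.8, 177.7]
ee_rot: [-3.14, -0.001, 1.4]
ft_force: [0.6, 0.6, -0.1]
grip_width: 39.7
```

Request:
arm_command:
  commands:
    - [[0,-0.0025,0.04,0,0,0],[0,0,0.04,0,0,0],[0,0,0.04,0,0,0],[0,0,0.015,0,0,0],[0,0,0,0,0,0]]

```text
t: 4.3
position: [462.7, -461.9, 42.6]
ee_rot: [-3.137, -0.003, 1.401]
ft_force: [-0.3, 0.4, -0.1]
grip_width: 39.5
```

Run:
```python
from plan import *
for i in range(3):
  im=optics.camera("top");o=env.get_obs();print(o["t"],o["position"],o["ee_rot"],o["ft_force"],w2s(*o["position"][:2]))
crop(im,210,190,410,330,4,"d_top.png")
im=optics.camera("scene");crop(im,190,200,390,320,4,"d_scene.png")
```

```text
4.35 [ 463.73375586 -463.01758383   45.64755869] [-3.14072826e+00 -6.79817789e-04  1.40080952e+00] [ 0.21373892 -1.13239186 -0.33368724] (np.float64(-128.6278498225324), np.float64(9.986492425503904))
4.4 [ 464.50859476 -463.8618628    47.72720833] [3.13971377e+00 1.45825690e-03 1.40085202e+00] [ 0.56473885  0.06947031 -0.37616277] (np.float64(-129.3269673797568), np.float64(9.078518340443821))
4.45 [ 464.91185627 -464.31061709   48.78782018] [3.13817064e+00 2.66331897e-03 1.40083844e+00] [-0.41845512  0.24231916  0.97905577] (np.float64(-129.70003488746704), np.float64(8.604365520846528))
```

View pics/d_top.png

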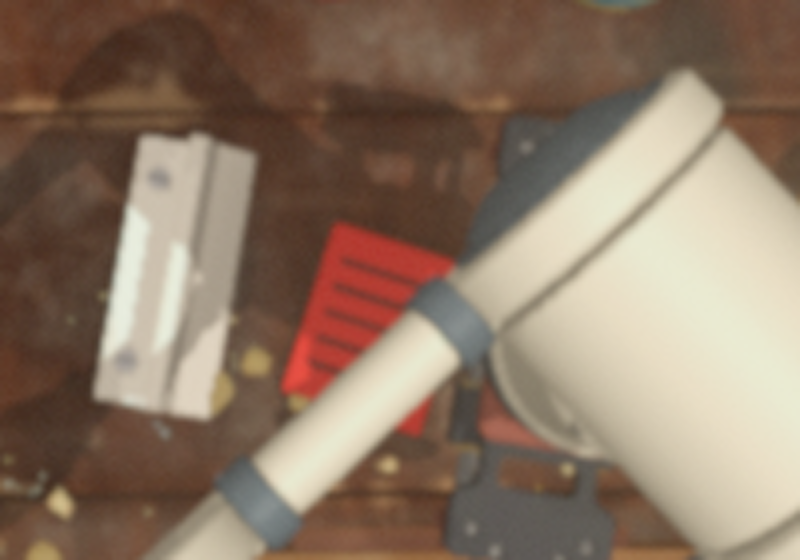

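View pics/d_scene.png

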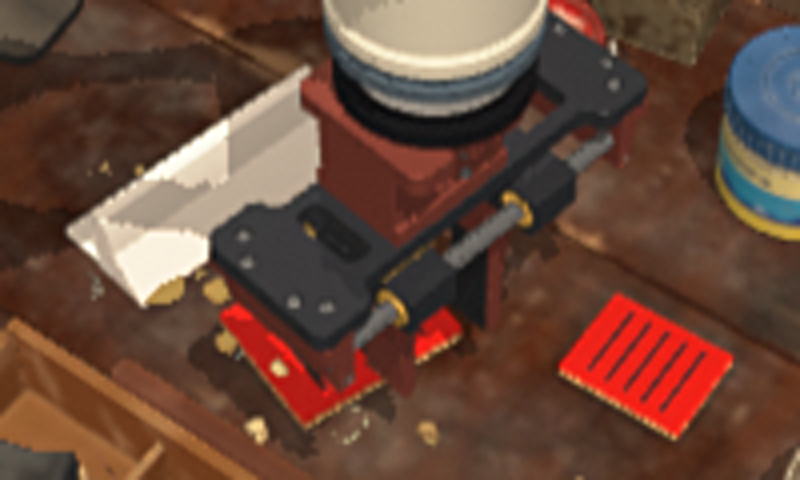

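Request:
arm_command:
  commands:
    - [[0,0,0.01,0,0,0],[0,0,0.01,0,0,0],[0,0,0.01,0,0,0],[0,0,0.005,0,0,0],[0,0,0,0,0,0],[0,0,0,0,0,0]]

```text
t: 5.1
position: [463.8, -463.1, 10.4]
ee_rot: [-3.141, -0.0, 1.401]
ft_force: [0.3, -0.6, 1.1]
grip_width: 39.2
```

Run:
```python
from plan import *
for i in range(4):
  im=optics.camera("scene");o=env.get_obs();print(o["t"],o["position"],o["ee_rot"],o["ft_force"],w2s(*o["position"][:2]))
crop(im,190,200,390,320,4,"e_scene.png")
```

```text
5.15 [ 463.9719583  -463.29103687   10.87370796] [3.14132681e+00 1.94361299e-04 1.40082958e+00] [ 0.65735698 -0.04396286  0.34203951] (np.float64(-128.85647168807634), np.float64(9.704980417973847))
5.2 [ 464.06796438 -463.39471559   11.16506442] [3.14095716e+00 5.18469667e-04 1.40084715e+00] [ 0.62624931  0.93768931 -0.27965755] (np.float64(-128.9421780041144), np.float64(9.592637767484735))
5.25 [ 464.08125851 -463.44263955   11.26206185] [3.14083703e+00 6.10309629e-04 1.40080111e+00] [0.08650378 0.27920364 0.47677913] (np.float64(-128.98711743834923), np.float64(9.571333133522245))
5.3 [ 464.06536162 -463.45507795   11.28413451] [3.14081578e+00 6.52357199e-04 1.40077785e+00] [ 0.08416427 -0.3057009   0.67961663] (np.float64(-129.00209440295072), np.float64(9.58486513655815))
```

View pics/e_scene.png

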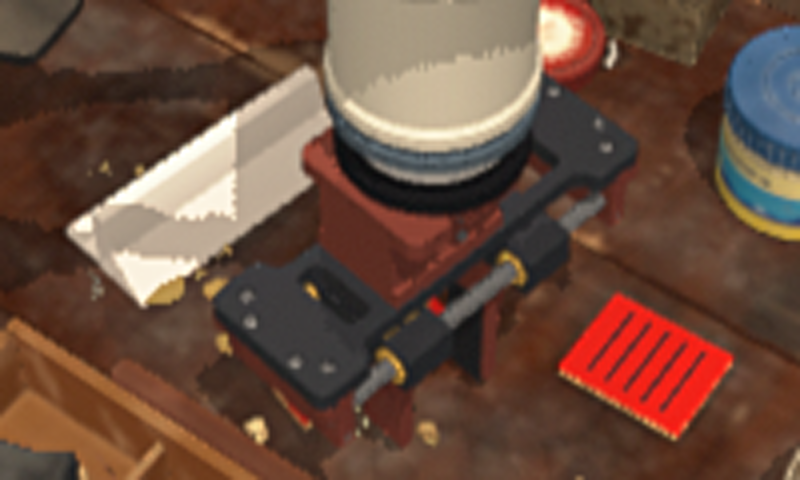

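Request:
arm_command:
  commands:
    - [[0,0,0.003,0,0,0],[0,0,0.003,0,0,0],[0,0,0.003,0,0,0],[0,0,0,0,0,0],[0,0,0,0,0,0],[0,0,0,0,0,0]]

```text
t: 5.9
position: [463.9, -463.2, 1.7]
ee_rot: [3.142, 0.0, 1.401]
ft_force: [-0.0, 0.2, 0.6]
grip_width: 39.4
```

Request:
arm_command:
  commands:
    - [[0.003,0,0,0,0,0],[0.005,0,0,0,0,0],[0.005,0,0,0,0,0],[0.005,0,0,0,0,0],[0.005,0,0,0,0,0],[0.005,0,0,0,0,0],[0.004,0,0,0,0,0],[0.002,0,0,0,0,0],[0,0,0,0,0,0]]

```text
t: 6.8
position: [469.7, -429.3, 1.6]
ee_rot: [-3.142, -0.0, 1.401]
ft_force: [0.1, -0.5, -0.6]
grip_width: 39.7
```

```bash
cat > look.py <<'E'
from plan import *
import sys
n=sys.argv[1]
im=optics.camera("top");crop(im,210,190,410,330,4,n+"_top.png")
im=optics.camera("scene");crop(im,190,200,390,320,4,n+"_scene.png")
o=env.get_obs();print(o["t"],o["position"],o["ee_rot"],o["ft_force"],w2s(*o["position"][:2]))
E
python3 look.py f
```

```text
6.9 [ 469.56381537 -429.53704812    1.53471455] [-3.14143323e+00 -2.74981730e-04  1.40083676e+00] [-0.26596885  0.86292374 -0.1387001 ] (np.float64(-94.64350407830077), np.float64(9.976032487533521))
```

View pics/f_top.png

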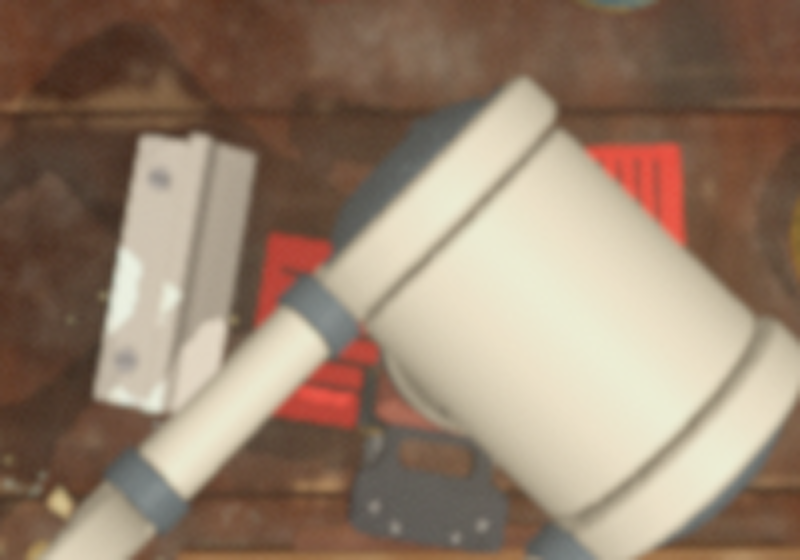

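View pics/f_scene.png

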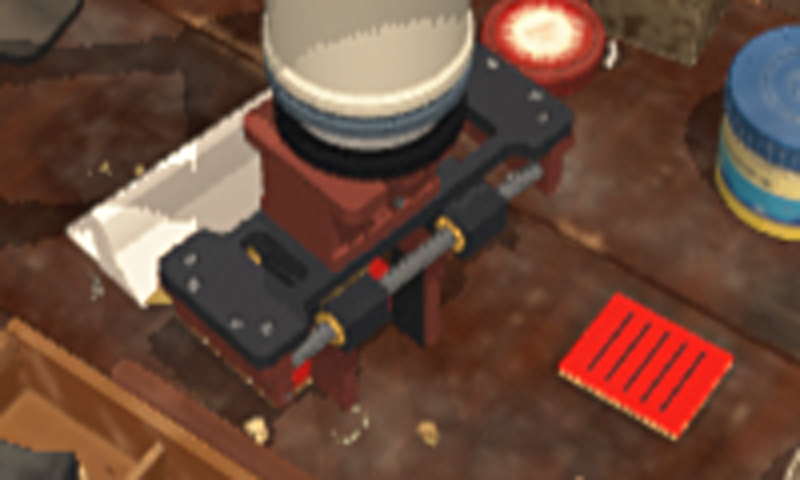

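Request:
arm_command:
  commands:
    - [[0.003,0,0,0,0,0],[0.005,0,0,0,0,0],[0.005,0,0,0,0,0],[0.005,0,0,0,0,0],[0.005,0,0,0,0,0],[0.005,0,0,0,0,0],[0.004,0,0,0,0,0],[0.003,0,0,0,0,0],[0,0,0,0,0,0]]

```text
t: 7.8
position: [475.6, -394.8, 1.6]
ee_rot: [-3.142, -0.0, 1.401]
ft_force: [-0.4, -1.0, -0.4]
grip_width: 39.8
```

```bash
python3 look.py g
```

```text
7.9 [ 475.55485663 -394.99409259    1.64518445] [-3.14158549e+00 -3.20914850e-04  1.40089671e+00] [-0.60889717 -0.32343297  0.1602758 ] (np.float64(-59.5848648298431), np.float64(9.988906182639763))
```

View pics/g_top.png

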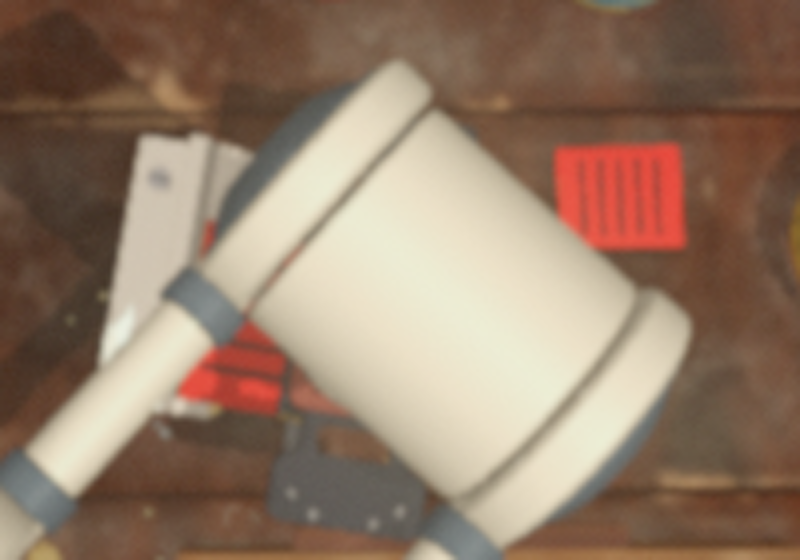

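View pics/g_scene.png

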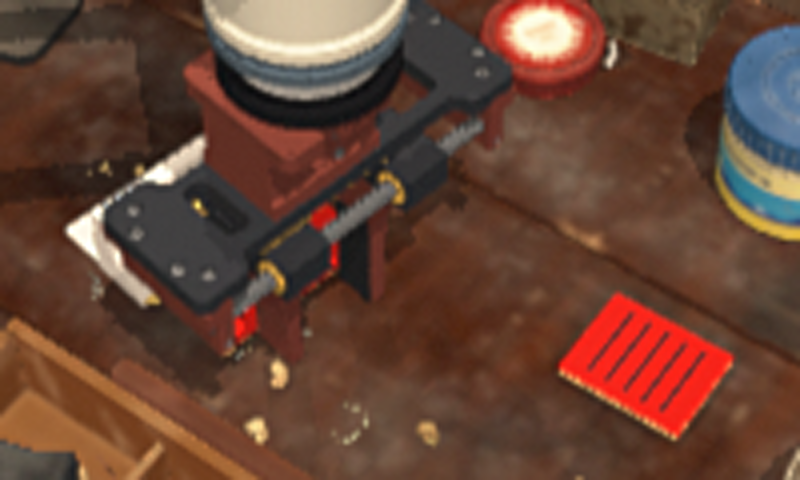

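Request:
arm_command:
  commands:
    - [[0.003,0,0,0,0,0],[0.005,0,0,0,0,0],[0.005,0,0,0,0,0],[0.005,0,0,0,0,0],[0.005,0,0,0,0,0],[0.005,0,0,0,0,0],[0.005,0,0,0,0,0],[0.004,0,0,0,0,0],[0.002,0,0,0,0,0],[0,0,0,0,0,0]]

```text
t: 8.9
position: [482.2, -356.4, 1.7]
ee_rot: [3.142, -0.0, 1.401]
ft_force: [-0.3, -1.0, -0.2]
grip_width: 39.3
```

```bash
python3 look.py i
```

```text
9.0 [ 482.13975438 -356.73841582    1.68426501] [3.14153067e+00 8.39469665e-06 1.40084488e+00] [-0.04657624  0.19040179  0.49465476] (np.float64(-20.766652086535068), np.float64(10.05249226189873))
```

View pics/i_top.png

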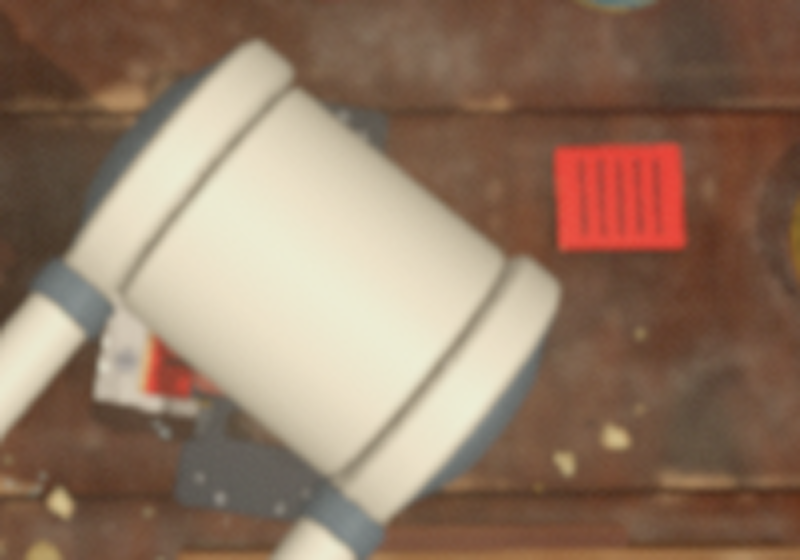

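View pics/i_scene.png

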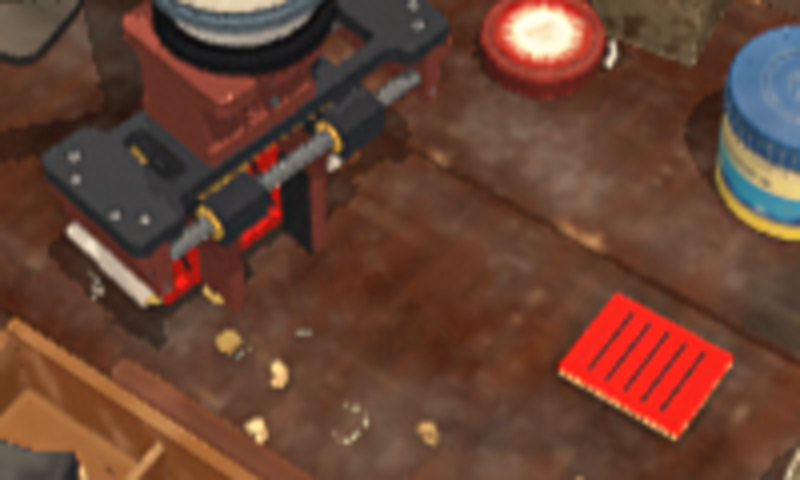

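Request:
arm_command:
  commands:
    - [[0.0015,0,0,0,0,0],[0.0015,0,0,0,0,0],[0,0,0,0,0,0],[0,0,0,0,0,0]]

```text
t: 9.4
position: [482.6, -353.7, 1.6]
ee_rot: [3.142, -0.0, 1.401]
ft_force: [-0.8, -0.1, -0.3]
grip_width: 39.6
```

Request:
arm_command:
  commands:
    - [[0.001,0,0,0,0,0],[0,0,0,0,0,0]]

```text
t: 9.6
position: [482.8, -352.7, 1.6]
ee_rot: [-3.142, -0.0, 1.401]
ft_force: [0.0, -0.2, -0.2]
grip_width: 39.4
```

Request:
arm_command:
  commands:
    - [[0.001,0,0,0,0,0],[0,0,0,0,0,0]]

```text
t: 9.8
position: [483.0, -352.1, 1.8]
ee_rot: [3.141, 0.001, 1.401]
ft_force: [-0.5, -2.1, -0.3]
grip_width: 40.0
```

```bash
python3 look.py j
python3 - <<'E'
from plan import *
im=optics.camera("scene");crop(im,195,235,285,290,8,"j2.png")
E
```

```text
9.9 [ 482.95987591 -352.06478066    1.80839774] [3.14135361e+00 5.14649610e-04 1.40067934e+00] [-0.55833818 -2.28167499  0.06371998] (np.float64(-16.02161190270417), np.float64(10.044836681576692))
```

View pics/j2.png

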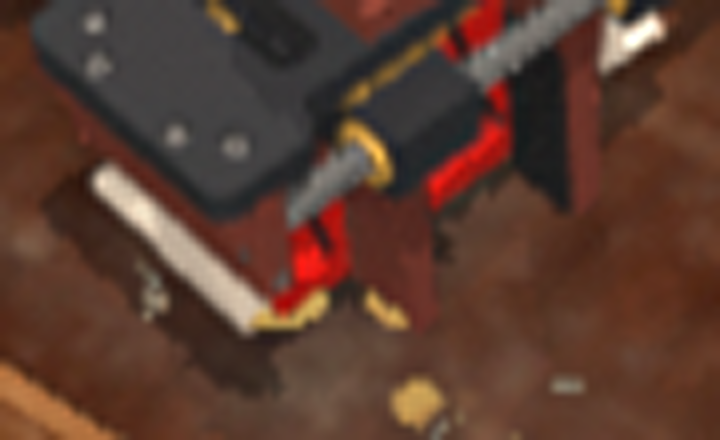

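Wrist force rose to 2.2 N at the expected position, so the blank is home. I back off and look.

Request:
arm_command:
  commands:
    - [[-0.003,0,0,0,0,0],[-0.008,0,0,0,0,0],[-0.015,0,0,0,0,0],[-0.02,0,0,0,0,0],[-0.02,0,-0.02,0,0,0],[-0.02,0,-0.04,0,0,0],[-0.02,0,-0.04,0,0,0],[-0.02,0,-0.04,0,0,0],[0,0,-0.02,0,0,0]]

```text
t: 10.85
position: [460.6, -480.7, 166.2]
ee_rot: [3.138, 0.005, 1.397]
ft_force: [0.1, 0.6, 0.6]
grip_width: 39.4
```

```bash
python3 look.py k
```

```text
10.95 [ 461.77026167 -479.29310272  166.2751429 ] [3.13577515 0.00487463 1.39869695] [ 0.17949315 -0.66639354 -0.07713554] (np.float64(-144.9991903948399), np.float64(9.133830345471694))
```

View pics/k_top.png

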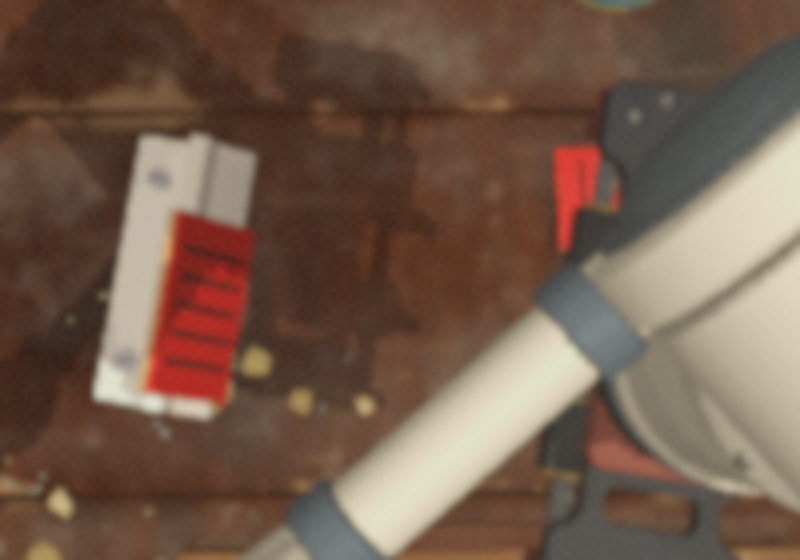

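View pics/k_scene.png

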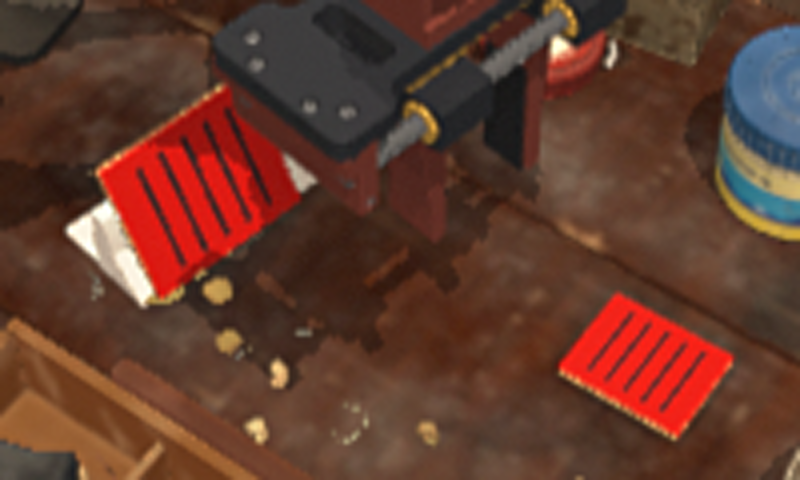

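Run:
```python
from plan import *
for p in[(175,212),(146,390)]:
    w=atz("top",(p[0]/4+210,p[1]/4+190),60);print(w2s(*w[:2]))
for p in[(97,172),(222,86)]:
    w=atz("scene",(p[0]/4+190,p[1]/4+200),60);print(w2s(*w[:2]))
```

```text
(np.float64(32.097675893626416), np.float64(-25.395493447281115))
(np.float64(31.366972919491346), np.float64(56.645460497661254))
(np.float64(33.6734294499676), np.float64(57.820395329495))
(np.float64(33.84752991470498), np.float64(-15.857992882028743))
```

Request:
arm_command:
  commands:
    - [[0.02,-0.002,-0.02,0,0,0],[0.04,-0.003,-0.01,0,0,0],[0.045,0,0,0,0,0],[0.045,0,0,0,0,0],[0.035,0,0,0,0,0],[0.018,0,0,0,0,0],[0,0,0.02,0,0,0],[0,0,0.02,0,0,0],[0,0,0,0,0,0],[0,0,0,0,0,0]]

```text
t: 11.95
position: [490.5, -275.5, 150.6]
ee_rot: [-3.139, -0.001, 1.4]
ft_force: [-0.3, 0.4, 0.3]
grip_width: 40.1
```

```bash
python3 look.py l
```

```text
12.05 [ 491.21821866 -275.83712348  152.43188434] [3.14073429e+00 4.99795304e-04 1.40011112e+00] [ 0.57465389 -0.15375246  0.45278115] (np.float64(60.49423112346052), np.float64(14.96232687431326))
```

View pics/l_scene.png

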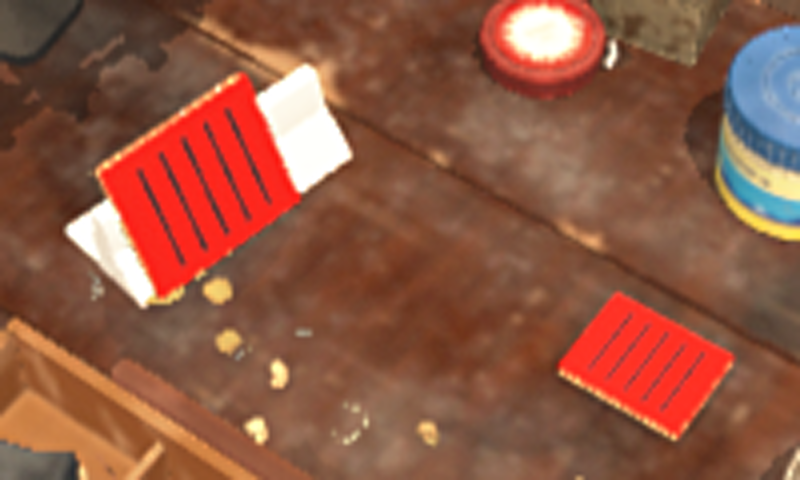

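Request:
arm_command:
  commands:
    - [[0,0,0.015,0,0,0],[0,0,0.025,0,0,0],[0,0,0.025,0,0,0],[0,0,0.018,0,0,0],[0,0,0.012,0,0,0],[0,0,0.006,0,0,0],[0,0,0,0,0,0],[0,0,0,0,0,0],[0,0,0,0,0,0]]

```text
t: 12.95
position: [491.7, -275.5, 52.0]
ee_rot: [3.14, 0.001, 1.401]
ft_force: [-0.3, 0.3, 0.5]
grip_width: 39.4
```

```bash
python3 look.py m
```

```text
13.05 [ 491.57204924 -275.33696526   51.68819103] [3.13995284e+00 6.64381640e-04 1.40087737e+00] [ 0.33849752  0.1501082  -0.31622055] (np.float64(61.047593789160715), np.float64(14.699374239790304))
```

View pics/m_scene.png

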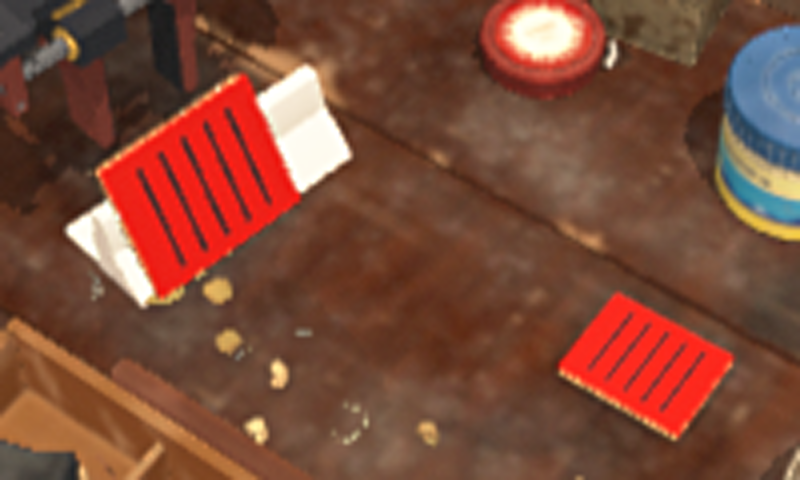

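View pics/m_top.png

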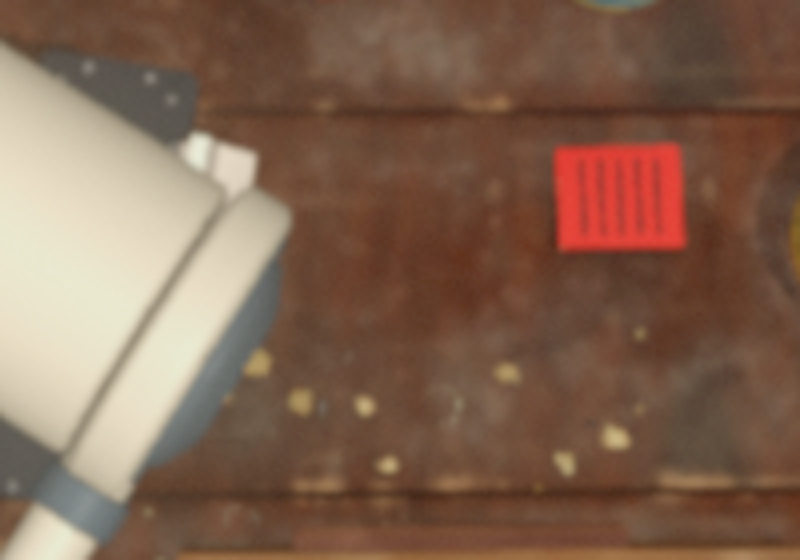

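Request:
arm_command:
  commands:
    - [[-0.004,0,0,0,0,0],[-0.005,0,0,0,0,0],[-0.005,0,0,0,0,0],[-0.004,0,0,0,0,0],[-0.004,0,0,0,0,0],[-0.004,0,0,0,0,0],[-0.004,0,0,0,0,0],[-0.004,0,0,0,0,0],[-0.003,0,0,0,0,0],[-0.001,0,0,0,0,0]]

```text
t: 14.05
position: [484.5, -312.9, 50.6]
ee_rot: [-3.142, 0.0, 1.4]
ft_force: [-0.7, -0.0, -0.1]
grip_width: 39.7
```

```bash
python3 look.py n
```

```text
14.15 [ 484.59770145 -312.64906338   50.62099741] [-3.14158234e+00 -2.62568279e-05  1.40055445e+00] [ 0.41062528 -0.22858752 -0.0660279 ] (np.float64(23.092328527023035), np.float64(15.181071247278005))
```

View pics/n_scene.png

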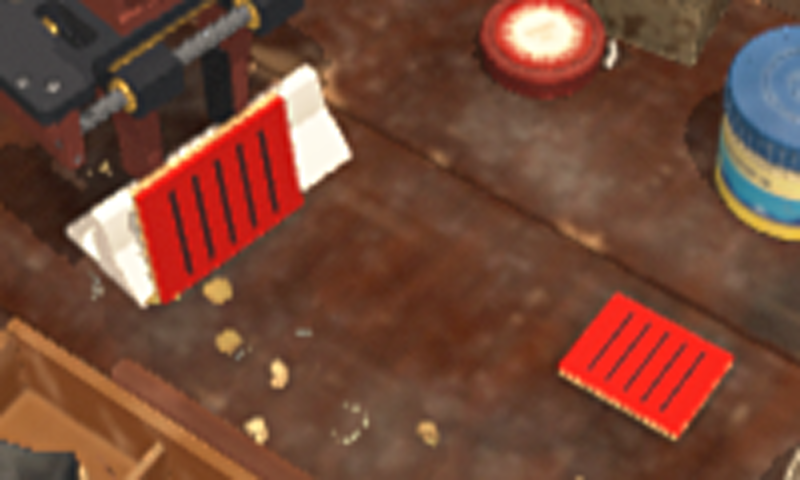

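Request:
arm_command:
  commands:
    - [[-0.002,0,0,0,0,0],[-0.003,0,0,0,0,0],[-0.003,0,0,0,0,0],[-0.003,0,0,0,0,0],[-0.003,0,0,0,0,0],[-0.003,0,0,0,0,0],[-0.003,0,0,0,0,0],[-0.002,0,0,0,0,0],[-0.001,0,0,0,0,0],[0,0,0,0,0,0]]

```text
t: 15.15
position: [480.7, -335.3, 50.6]
ee_rot: [-3.142, -0.0, 1.401]
ft_force: [-0.1, -0.0, -0.2]
grip_width: 39.7
```

```bash
python3 look.py o
```

```text
15.25 [ 480.74140814 -335.12396768   50.61976222] [-3.14156418e+00 -1.07933071e-04  1.40079565e+00] [-1.20904501 -0.29643884  0.54984181] (np.float64(0.289042021658112), np.float64(15.131614875576807))
```

View pics/o_scene.png

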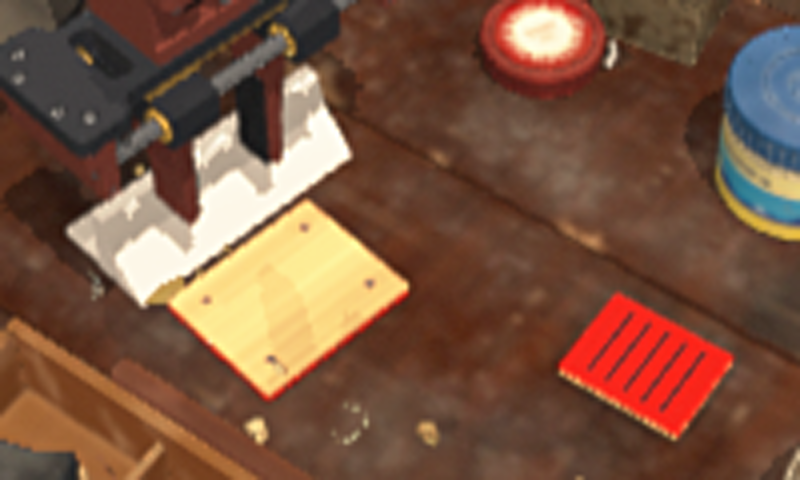

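The blank lies flat, pale side up, at the toe. I lift the gripper away and check.

Request:
arm_command:
  commands:
    - [[0,0,-0.01,0,0,0],[0,0,-0.025,0,0,0],[0,0,-0.035,0,0,0],[0,0,-0.035,0,0,0],[0.01,0,-0.035,0,0,0],[0.02,0,-0.02,0,0,0],[0.02,0,0,0,0,0],[0.01,0,0,0,0,0],[0,0,0,0,0,0],[0,0,0,0,0,0]]

```text
t: 16.25
position: [490.6, -276.2, 210.0]
ee_rot: [-3.14, 0.0, 1.401]
ft_force: [-0.1, 0.1, -0.8]
grip_width: 39.8
```

```bash
python3 look.py p
python3 - <<'E'
from fit import *
from plan import *
im=optics.camera("scene");cv2.imwrite("pics/p_full.png",im[:,:,::-1])
for l in("tin_red","spool_black","spool_white","heel_tap"):
    print(l,[(np.round(r["pixel"]),round(r["score"],2)) for r in models.regions_of("scene",l)[:1]])
sc=lambda L:[(x/4+190-.375,y/4+200-.375) for x,y in L]
B=[(35,-43,8),(-35,-43,8),(-35,43,8),(35,43,8)]
p,e,_=fit({"scene":(B,sc([(307,199),(409,286),(269,396),(169,303)]))},[475,-380,1.4]);print(p,e,w2s(*p[:2]),p[2]-SY)
E
```

```text
16.35 [ 490.48795782 -276.59012629  209.83390055] [-3.14022975e+00 -2.16288720e-04  1.40008244e+00] [-0.96954912  0.76444573 -0.08271704] (np.float64(59.627295951411924), np.float64(15.552849971533071))
tin_red [(array([325., 209.]), 0.79)]
spool_black [(array([293., 182.]), 0.67)]
spool_white [(array([262., 170.]), 0.6)]
heel_tap [(array([193., 203.]), 0.68)]
[ 471.38529019 -379.0168899     1.39931127] 0.28205287980473137 (np.float64(-44.5577085897297), np.float64(16.83294487796323)) 0.0006112689995252385
```

View pics/p_full.png

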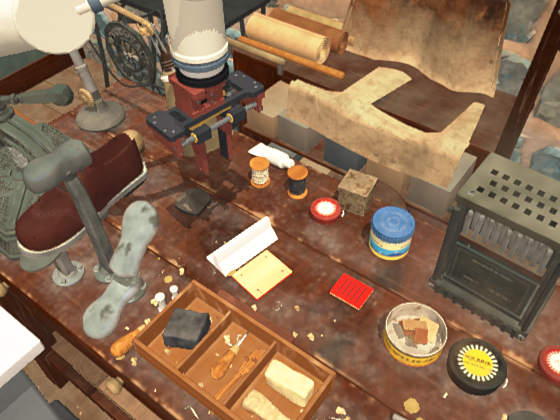

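The picture shows the blank pale side up at (263,274), flat and square in front of the stop. The bystanders are where they were and the gripper is clear.

```bash
python3 -c "
from workcell import env
print(env.sign_off(),env.get_obs()['t'])"
```

```text
the job is handed in; nothing more can be done
the job is handed in; nothing more can be done
```

The heel blank is turned over: it lies flat on the bench, pale side up, just in front of the stop. I handed the job in at about 16.5 s, well under the 43 s limit.

- **Pushing:** I pushed the 70 x 86 mm blank squarely up the stop with two fingertips. The force rose to about 2.3 N once it was home. When I let go, it stayed leaning on the stop.
- **Turning over:** I reached behind the stop and pushed the top edge back slowly, and the blank fell over.
- **Final position:** The last pictures show its nearest edge about 9.5 mm in front of the toe. It is square to within 0.001 rad and about 17 mm off the stop's middle.
- **Other things:** The tin, both spools and the heel tap show within about 4 pixels of where they started, which is within detector noise. The smaller red look-alike was not touched. The gripper is clear of everything, about 210 mm up.
- **Disagreements:** No check failed. The two cameras differed by about 1 mm on where the stop is. The wrist force readings carried about 0.5–1 N of noise.

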